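# Open the squeeze-and-turn cap of the leather cleaner bottle

## Robot

A 7-joint arm with a two-finger parallel gripper is mounted at the origin on the work surface. World frame = base frame: x ahead of the robot, y to its left, z up, the work surface at z = 0. Lengths are in m, angles in rad, forces in N, time in s.
With the tool pointing down it reaches from about 0.425 to 0.925 m from the base axis. Payload 6.8 kg.
Tool frame: the origin (TCP) lies on the front face of the gripper's body, between the roots of the fingers; the fingertips stand 73 mm ahead of it and the grasp point (between the pads) lies r.pinch_z ahead of it (r.pinch_z is the distance from the TCP to the grasp point, in m); z points along the fingers, y is the direction in which the jaws open and shut (so a half turn about z gives the same grasp; the last joint's range is limited). The gripper opens to 85 mm and grips with 20 to 120 N. Pads are 22 mm wide; open, the fingers measure 114 mm over their backs; the gripper's body (76 mm by 85 mm) begins 54 mm behind the grasp point. The pads swing forward as they close: fully open they stand 13 mm farther back than shut.
Start: joints at [1.157, 0.477, 0.022, 1.555, -0.011, 1.109, -0.083], TCP at [0.203, -0.644, 0.304] pointing down, gripper open.
Joint ranges: [-2.96, 2.96], [-0.34, 2.1], [-1.41, 1.46], [0.24, 2.44], [-1.37, 4.51], [0.17, 1.92], [-2.96, 2.96]. Speed limits (rad/s): [2.39, 2.39, 3.14, 3.14, 3.14, 3.14, 3.14].

## Interface

Orientations are given as a rotation vector (axis times angle).
In Python, from bench import readout, grab_frame, r, search_frame, masks_of, tip_of gives the robot as it stands.
- The arm moves only by the tool step_arm, never from a script. Its argument "commands" is a list of rows, each a list of 7 numbers: the shift along the tool's x, y, z as a fraction of full scale, then the turn, a rotation vector about the tool's x, y, z as a fraction of full scale, then the gripper's target within -1 to 1 (shut at 1, half-way at 0, fully open at -1). In form: [[tx, ty, tz, ax, ay, az, hand], ...]. A call has exactly 10 rows; each row is the pose to reach, as a shift and turn from the pose measured when the call began, along the tool's axes at that moment, turning the shorter way round; what a row does not reach only later rows make up. Full scale, the value 1, is 500 mm for a shift and 360 degrees for a turn. A row lasts 1/8 s, in which the tool goes at most 62.5 mm and 10.7 degrees, less where a joint would pass 70% of its speed; a pose out of reach is approached as far as the arm can. A call with a number of a shift or a turn outside -1 to 1 is refused whole. A call with a gripper value outside its range is refused whole. The fingers move at their own pace and stop on an object; "newtons" is the grip in N (left out, the last holds). Time passes only in rows, so rows that repeat a pose let the fingers close, or fill a call up. It gives the time, the measured TCP pose, the force and the opening at its end, in the units of the state.
- readout.get_obs(): the state, without advancing time (a new reading comes with each control period).
- grab_frame(name): name is "scene" or "top" or "wrist"; returns a dict with "img" (384x512x3 uint8, red, green, blue), "K" (3x3 intrinsics, pixels), "world_to_cam" (4x4, takes a point from world to camera coordinates). Camera axes: x right, y down, z forward; pixel columns grow to the right and rows downward; lengths in m; the calibration is good to about 2 mm. A picture is of the moment at which its call begins. There is no depth.
- r.hand_in(): hands the job in, once; it reports no verdict.
Trained networks look in a picture, given as the dict that the camera call returned (one of the last four; its "shot" number tells which), for a name from the list of things; names that differ only in an ending like _2 or _b are one class to them, and where a whole thing is asked for, a point or a joint stands for the part that bears it (a point fixed in the world has none). Each returns a list of dicts, best first, with "p" (0 to 1); they miss things now and then, are a little off and sometimes report something else, mostly with a low value. They report only what shows in the picture. A call takes as long as a camera call. They do not tell look-alikes from the thing itself.
- search_frame(thing, picture): "extent" ([centre column, centre row, width, height] in pixels, round what is visible of it).
- masks_of(thing, picture): "pixels" (384x512 bool, what is visible of it) and "extent" ([centre column, centre row, width, height] in pixels, round what is visible of it).
- tip_of(thing, picture): "point" ([column, row] in pixels: a listed point, or the origin of a listed thing).
The state is a dict: "clock": time; "joints": joint angles; "qvel": joint speeds; "tau": joint torques, N m; "tcp_pos": TCP position; "orientation": TCP orientation; "contact_force": force on the tool from outside, world axes, zero at the start; "moment": the same for the moment, N m; "grip_width": finger opening in m.
Only numpy, scipy, OpenCV 4.12 (cv2) and the standard library are available. Lean on these libraries where they do the work, as an engineer would, in place of code of your own. Each camera call takes 0.05 s, during which the arm holds its last target. There are 200 camera calls.

## Task

Open the bottle of leather cleaner: squeeze the two orange tabs of its cap in together and, keeping them squeezed, turn the cap anticlockwise until you feel its stop, then lift it straight off and set it down upright in the dish, right inside it. Do not force the cap - ease it round, do not wrench it on past its stop or pull hard at it while it still holds - and do not drop it. Leave the dish, the pot, the cleaning block and the brush where they stand.

Things in the scene. Friction and masses are not known exactly. Their poses are not given: they have to be found in the camera images.
- cap: Black round cap, 48 mm across, 39 mm high, about 75 g, flat top, with two orange spring tabs on opposite sides (its +y and -y). Origin: centre of its underside; z up. Starts locked on the bottle. With both tabs in by 3 mm or more it turns ANTICLOCKWISE (from above) to a firm stop; only in the last 6 degrees before the stop does it lift off, straight up. Off the bottle it stands flat on its underside.
- tab_a_face (a point): Centre of the flat outer face of the orange tab on the cap's +y side, 21.5 mm above the cap's underside, 29 mm from its axis. The face is 20 mm wide and 27 mm high (8 to 35 mm above the underside). It is 58 mm over both faces at rest, 49 mm with both tabs fully in.
- tab_b_face (a point): The same for the orange tab on the cap's -y side.
- tab_a (a joint): How far the +y tab is pressed in, in m: 0 out, 0.0045 fully in. Its spring takes 6 N to start and 13 N fully in. Not pressed in, a foot under the tab sits in a window of the ring on the bottle's collar and bars the turn, after some play.
- tab_b (a joint): The same for the -y tab.
- bottle: White round plastic bottle, plain brown band, 85 mm in diameter, fixed in a dark steel holder (foot plate 128 mm across, cup 100 mm across, 64 mm high) screwed to the bench; it cannot move. Origin: centre of its foot, 4 mm above the bench; z up. Its yaw starts anyhow. At 136 mm it ends in a flat collar 57 mm across; on it stands a ring 6 mm high, 55 mm across: keep fingertips above that.
- neck: The bottle's neck fitting. Origin: centre of the collar, 136 mm above the bottle's foot; the closed cap's underside is 1 mm above it. It has the collar's ring and, hidden under the cap round the 30 mm mouth, the lugs that hold the cap down and the stop. The tabs' feet have much play in their windows, so the turn to the stop may be anything from 25 to 80 degrees: it must be felt.
- dish: Round shallow steel dish, loose, empty, 350 g: 144 mm across the rim, 12 mm high, flat floor 120 mm across and 3 mm above the bench. Origin: centre of its underside. The cap belongs here.
- pot: Bystander: dark brown open polish pot with a steel band, 99 mm in diameter, 62 mm high. Origin: centre of its underside.
- block: Bystander: pinkish cleaning block, 62 x 48 x 36 mm. Origin: centre of its underside.
- brush: Bystander: shoe brush lying bristles down, 150 x 46 x 40 mm, long along its x. Origin: centre of its underside.
There are look-alikes about, which are no part of the job. What is shaped like the bottle but green or yellow is not meant.

How it is judged:
On the way, in this order (a step that is already met when the one before it is completed fails the run):
1. both tabs are squeezed in while the cap is on the bottle (value of joint each of tab_a, tab_b above 0.0028 m and z of cap in the frame of bottle below 0.145 m and horizontal distance between cap and bottle below 0.01 m), for 0.2 s.
2. the cap is lifted clear of the bottle (z of cap in the frame of bottle above 0.175 m and contact force between cap and bottle below 0.1 N), for 0.1 s.
At the end, for the whole second after the job is handed in: The cap stands upright and at rest on the floor of the dish, its middle within 30 mm of the dish's middle (so wholly inside the rim), tilted less than 0.1 rad (horizontal distance between cap and dish below 0.03 m and z of cap in the frame of dish between 0 and 0.006 m and angle between cap's own z axis and vertical below 0.1 rad and linear speed of cap below 0.02 m/s and angular speed of cap below 0.2 rad/s); the robot touches nothing.
It fails at once if the cap is forced: it bears on the neck's lugs, stop and ring with over 40 N in all (wrenched past the stop, turned against locked tabs or pulled while held) (contact force between cap and neck above 40 N).
It fails at once if the cap is dropped (falling freely, more than about 5 mm) (contact force between the fingers and cap below 0.05 N and contact force between cap and anything else below 0.05 N and linear speed of cap above 0.32 m/s).
It fails at once if the dish, pot, block or brush is moved by over 20 mm (distance of any of dish, pot, block, brush from where it was at the start of the episode above 0.02 m).
It also fails if it takes over 72 s, if anything falls off the work surface, if the arm or the gripper's body presses on something with over 40 N, if the wrist force passes 120 N, or if a joint passes its speed limit or range.

## Working session

There is one attempt and no reset: what is moved stays moved. The work goes in short steps, Python scripts to look and compute and a tool call to move; the robot and the scene stay as the last step left them, time stands still between calls to the robot, and variables do not carry over. Pictures are saved under pics/ and viewed, about 8 in all and at most 12, crops included, and the job is handed in when it is done.

Besides the shell and the picture viewer there is one more tool, called after "Emit:" by a JSON object that holds its "op" and its "data", one argument or row to a line. step_arm: Moves the arm, as the interface text tells. Its arguments: {"type":"object","properties":{"commands":{"type":"array"},"newtons":{"type":"number"}},"required":["commands"]}

```bash
mkdir -p pics; ls
cat > h.py <<'E'
import numpy as np, cv2
from scipy.spatial.transform import Rotation as R
from bench import readout, grab_frame, r, search_frame, masks_of, tip_of
def save(p,n,crop=None,s=1):
    im=p["img"][:,:,::-1]
    if crop: im=im[crop[1]:crop[3],crop[0]:crop[2]]
    cv2.imwrite(f"pics/{n}.png",cv2.resize(im,None,fx=s,fy=s,interpolation=cv2.INTER_CUBIC))
def ray(p,uv):
    T=np.array(p["world_to_cam"]);K=np.array(p["K"])
    d=T[:3,:3].T@np.linalg.inv(K)@np.array([uv[0],uv[1],1.]);c=-T[:3,:3].T@T[:3,3]
    return c,d
def atz(p,uv,z):
    c,d=ray(p,uv);return c+d*(z-c[2])/d[2]
def proj(p,X):
    T=np.array(p["world_to_cam"]);q=np.array(p["K"])@(T[:3,:3]@np.array(X)+T[:3,3]);return q[:2]/q[2]
def tri(rs):
    A=0;b=0
    for c,d in rs:
        d=d/np.linalg.norm(d);P=np.eye(3)-np.outer(d,d);A=A+P;b=b+P@c
    return np.linalg.solve(A,b)
E
python3 - <<'E'
from h import *
a=grab_frame("scene");b=grab_frame("top")
both=dict(img=np.hstack([a["img"],b["img"]]))
save(a,"s0",s=1.5);save(b,"t0",s=1.5)
for n,p in(("s",a),("t",b)):
  for th in "cap bottle neck dish pot block brush tab_a_face tab_b_face".split():
    f=tip_of(th,p); print(n,th,[(np.round(x["point"]),round(x["p"],2)) for x in f[:4]])
o=readout.get_obs();print(o,r.pinch_z)
E
```

```text
pics
s cap [(array([262., 163.]), 0.81)]
s bottle [(array([262., 272.]), 0.71), (array([260., 219.]), 0.62), (array([283., 172.]), 0.57)]
s neck [(array([266., 221.]), 0.77), (array([262., 162.]), 0.65), (array([286., 126.]), 0.48)]
s dish [(array([379., 248.]), 0.93)]
s pot []
s block [(array([350., 336.]), 0.67), (array([184., 189.]), 0.36), (array([258., 164.]), 0.22)]
s brush [(array([174., 307.]), 0.87)]
s tab_a_face [(array([271., 164.]), 0.46)]
s tab_b_face []
t cap [(array([255., 207.]), 0.82)]
t bottle [(array([254., 205.]), 0.96), (array([247., 271.]), 0.89), (array([234., 156.]), 0.72)]
t neck [(array([254., 207.]), 0.62), (array([248., 275.]), 0.45), (array([236., 146.]), 0.42)]
t dish [(array([163., 204.]), 0.89)]
t pot [(array([329., 220.]), 0.75), (array([248., 193.]), 0.16)]
t block [(array([179., 127.]), 0.68), (array([330., 222.]), 0.48)]
t brush [(array([289., 114.]), 0.85)]
t tab_a_face [(array([247., 194.]), 0.48)]
t tab_b_face [(array([265., 215.]), 0.51), (array([288., 118.]), 0.17)]
{'clock': 1.0, 'joints': array([ 1.15692514,  0.4769966 ,  0.02238911,  1.55541603, -0.01150587,
        1.10930275, -0.0831021 ]), 'qvel': array([ 0.00036702,  0.00055548,  0.00036978,  0.0002866 ,  0.00054707,
       -0.00016551, -0.00113608]), 'tau': array([-1.43762321e-03, -5.96334565e+01,  1.60599634e+00, -2.81551623e+01,
        1.25112364e-02,  1.73396016e-03, -7.87715919e-07]), 'tcp_pos': array([ 0.20320829, -0.64369254,  0.30390319]), 'orientation': array([3.10495216e+00, 4.78410002e-01, 3.83914567e-05]), 'contact_force': array([ 0.50714365, -0.76839644, -0.5402085 ]), 'moment': array([ 0.01439201,  0.01188677, -0.00939797]), 'grip_width': 0.08526155568299627} 0.0539
```

View pics/s0.png

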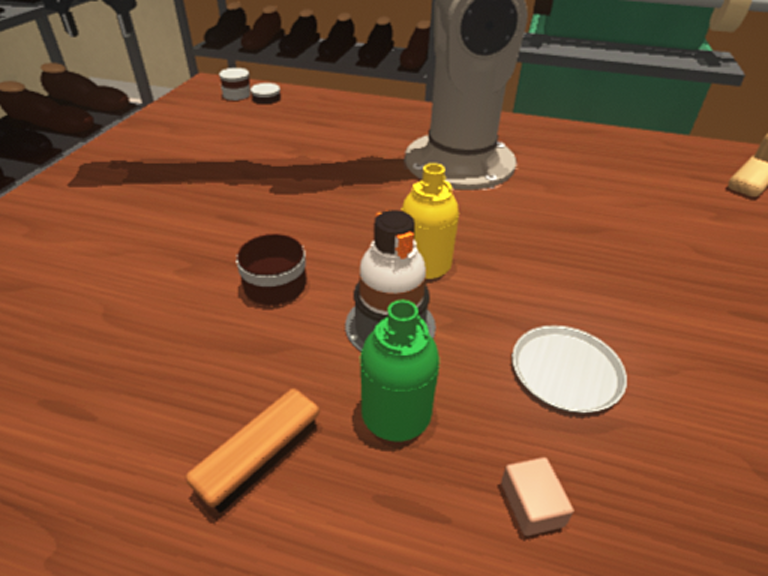

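View pics/t0.png

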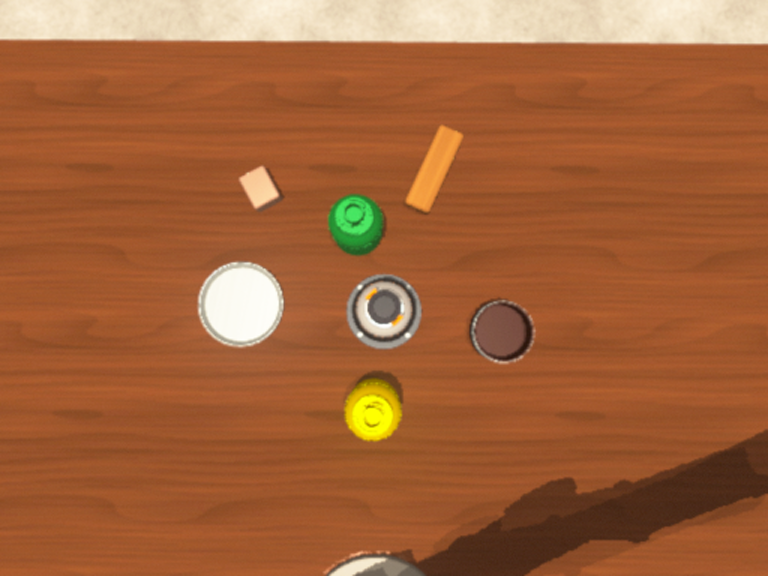

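The candidates in the top view, in original pixels, are a white bottle with a black cap and orange tabs at (256,206), a green bottle at (238,148) and a yellow one at (249,273). The white one with the brown band is the target. The pot is at (335,220), the dish at (160,203), the block at (173,125) and the brush at (289,113).

Run:
```python
from h import *
a=grab_frame("scene");b=grab_frame("top")
ca=a["img"][100:240,200:340];cb=b["img"][150:255,205:310]
im=np.hstack([cv2.resize(ca,(400,400),interpolation=2),cv2.resize(cb,(400,400),interpolation=2)])
cv2.imwrite("pics/c0.png",im[:,:,::-1])
def m(p,th,k=0):
    x=masks_of(th,p);return x
# dish centre
for n,p in(("s",a),("t",b)):
    d=masks_of("dish",p)[0];e=cv2.fitEllipse(max(cv2.findContours(d["pixels"].astype(np.uint8),0,1)[0],key=len));print(n,"dish",atz(p,e[0],.012 if n=="t" else .008))
    c=tip_of("cap",p)[0]["point"];print("cap origin z=.141",atz(p,c,.141))
    hsv=cv2.cvtColor(p["img"],cv2.COLOR_RGB2HSV)
    print("cam",ray(p,(256,192)))
print("tri",tri([ray(a,tip_of("cap",a)[0]["point"]),ray(b,tip_of("cap",b)[0]["point"])]))
# holder ellipse: bottle mask in top
for x in masks_of("bottle",b): print("bottle",x["extent"],x["p"])
for x in masks_of("cap",b): print("cap",x["extent"],x["p"],atz(b,x["extent"][:2],.18))
hsv=cv2.cvtColor(b["img"],cv2.COLOR_RGB2HSV)
o=cv2.inRange(hsv,(8,180,150),(25,255,255));o[:175]=0;o[235:]=0;o[:,:230]=0;o[:,285:]=0
n,l,s,cen=cv2.connectedComponentsWithStats(o);print(s,cen)
for c in cen[1:]:print(atz(b,c,.17))
# top of green / yellow: mouth pts
print("green mouth z .17",atz(b,(236,143),.17),"yellow",atz(b,(249,276),.17))
```

```text
s dish [0.53250349 0.23317264 0.008     ]
cap origin z=.141 [ 0.51597419 -0.01331677  0.141     ]
cam (array([1.02583001, 0.11106926, 0.53300223]), array([-0.72469881, -0.19009866, -0.66243624]))
t dish [0.53016077 0.23181765 0.012     ]
cap origin z=.141 [ 0.51049495 -0.00650324  0.141     ]
cam (array([ 0.48437333, -0.00935985,  1.00636956]), array([ 0.07276768, -0.00192252, -0.99740599]))
tri [ 0.51150409 -0.01033777  0.13825984]
bottle [250.7, 272.7, 39.4, 38.6] 0.8
bottle [236.1, 150.0, 38.7, 37.4] 0.73
bottle [256.9, 205.1, 35.1, 39.5] 0.69
cap [257.2, 206.2, 26.2, 24.7] 0.66 [ 0.51461286 -0.01358027  0.18      ]
[[     0      0    512    384 196093]
 [   230    175     55     22    342]
 [   264    175      3      1      3]
 [   247    176      1      2      2]
 [   230    180      1      2      2]
 [   230    183      1      1      1]
 [   232    184      1      1      1]
 [   231    186      2      2      2]
 [   238    187      1      1      1]
 [   232    189      1      1      1]
 [   231    192      1      1      1]
 [   233    192      1      2      2]
 [   244    193  
[... 2812 characters left out ...]
405999 0.17      ]
[ 0.46663112 -0.05162684  0.17      ]
[ 0.46877298 -0.06013888  0.17      ]
[0.46318243 0.03978228 0.17      ]
[0.46219318 0.01746064 0.17      ]
[ 0.46290221 -0.04232146  0.17      ]
[ 0.45893211 -0.06885955  0.17      ]
[0.45649837 0.03831128 0.17      ]
[ 0.45650637 -0.02293439  0.17      ]
[ 0.45710757 -0.0473681   0.17      ]
[ 0.45714428 -0.05958687  0.17      ]
[0.45580973 0.03335053 0.17      ]
[0.45582247 0.02910322 0.17      ]
[0.45589258 0.00574103 0.17      ]
[0.45590533 0.00149299 0.17      ]
[ 0.45601051 -0.03355763  0.17      ]
[ 0.45607108 -0.05374178  0.17      ]
green mouth z .17 [0.65164755 0.03267591 0.17      ] yellow [0.36803512 0.0032108  0.17      ]
```

View pics/c0.png

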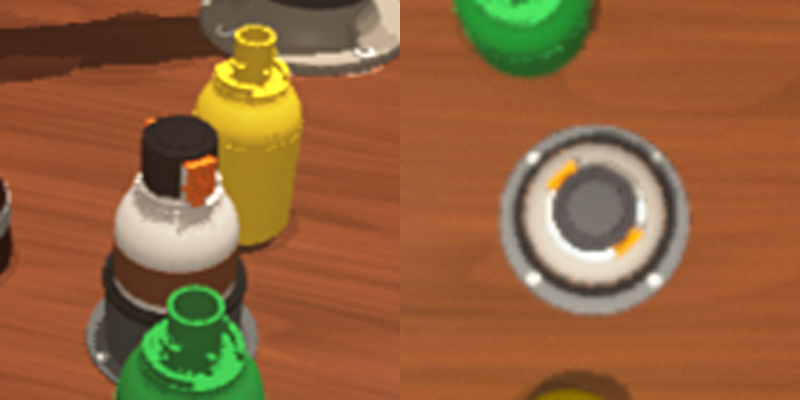

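The crops confirm the choice: a white bottle with a brown band, a black cap and orange tabs. The tabs are at top-view pixels (247,196) and (264,213), which puts the tab axis at about 44° in the world frame.

```bash
cat >> h.py <<'E'
def rel(pos,yaw):
    """tool-frame shift/turn fractions to reach TCP pos with tool y at world angle yaw(deg), pointing down"""
    o=readout.get_obs();M=R.from_rotvec(o["orientation"])
    a=np.radians(yaw);y=[np.cos(a),np.sin(a),0];z=[0,0,-1];x=np.cross(y,z)
    T=R.from_matrix(np.array([x,y,z]).T)
    s=M.inv().apply(np.array(pos)-o["tcp_pos"])/.5;t=(M.inv()*T).as_rotvec()/(2*np.pi)
    yw=M.apply([0,1,0]);print("t",o["clock"],"yaw now",np.degrees(np.arctan2(yw[1],yw[0])),"F",o["contact_force"],"M",o["moment"],"w",o["grip_width"],"tcp",o["tcp_pos"])
    print("shift",np.round(s,4),"turn",np.round(t,4))
E
python3 -c "
from h import *
rel([.516,-.012,.33],44)"
```

```text
t 1.5 yaw now -72.48226709275858 F [0.49508757 0.25608037 0.09010764] M [-0.01244112  0.04167854  0.00188191] w 0.08514820070712437 tcp [ 0.20321204 -0.64368243  0.30390278]
shift [ 0.9768 -1.0165 -0.0521] turn [ 0.     -0.     -0.3236]
```

Emit:
{"op": "step_arm", "data": {
  "commands": [
    [0.05, -0.05, -0.01, 0, 0, -0.02, -1],
    [0.14, -0.15, -0.03, 0, 0, -0.045, -1],
    [0.24, -0.25, -0.052, 0, 0, -0.07, -1],
    [0.33, -0.34, -0.052, 0, 0, -0.1, -1],
    [0.43, -0.44, -0.052, 0, 0, -0.13, -1],
    [0.53, -0.54, -0.052, 0, 0, -0.155, -1],
    [0.62, -0.64, -0.052, 0, 0, -0.185, -1],
    [0.72, -0.74, -0.052, 0, 0, -0.21, -1],
    [0.81, -0.84, -0.052, 0, 0, -0.24, -1],
    [0.87, -0.9, -0.052, 0, 0, -0.26, -1]
  ]
}}

```text
clock: 2.75
tcp_pos: [0.47, -0.1084, 0.3304]
orientation: [1.77, 2.594, -0.0]
contact_force: [0.5, 0.2, -1.1]
grip_width: 0.0854
```

```bash
python3 -c "
from h import *
rel([.516,-.012,.33],44)"
```

```text
t 2.75 yaw now 21.365148293575 F [ 0.52045991  0.22918606 -1.06654342] M [-0.03445965 -0.03905237 -0.02858991] w 0.08540040304110055 tcp [ 0.47004085 -0.10841634  0.33037357]
shift [0.1461 0.1559 0.0007] turn [ 0.0001  0.0002 -0.0629]
```

Emit:
{"op": "step_arm", "data": {
  "commands": [
    [0.05, 0.05, 0, 0, 0, -0.02, -1],
    [0.09, 0.1, 0, 0, 0, -0.04, -1],
    [0.13, 0.14, 0, 0, 0, -0.055, -1],
    [0.146, 0.156, 0, 0, 0, -0.063, -1],
    [0.146, 0.156, 0, 0, 0, -0.063, -1],
    [0.146, 0.156, 0, 0, 0, -0.063, -1],
    [0.146, 0.156, 0, 0, 0, -0.063, -1],
    [0.146, 0.156, 0, 0, 0, -0.063, -1],
    [0.146, 0.156, 0, 0, 0, -0.063, -1],
    [0.146, 0.156, 0, 0, 0, -0.063, -1]
  ]
}}

```text
clock: 4.0
tcp_pos: [0.5161, -0.0121, 0.3304]
orientation: [1.226, 2.891, -0.0]
contact_force: [0.1, -0.2, -0.4]
grip_width: 0.0857
```

Run:
```python
from h import *
w=grab_frame("wrist");save(w,"w0",s=1.5)
rel([.516,-.012,.33],44)
for th in ("cap","tab_a_face","tab_b_face"):
  for x in tip_of(th,w): print(th,x["point"],x["p"],atz(w,x["point"],.141 if th=="cap" else .1625))
for x in masks_of("cap",w): print("mask",x["extent"],x["p"],atz(w,x["extent"][:2],.175))
print(ray(w,(256,192)), readout.get_obs()["joints"])
for z in(.18,.1625): print(proj(w,[.516,-.012,z]))
```

```text
t 4.05 yaw now 44.04015276938458 F [ 0.8548212   0.55398142 -0.52845092] M [ 0.01069556 -0.02072932 -0.02371103] w 0.08562268602674107 tcp [ 0.51606433 -0.01206294  0.33037687]
shift [ 0.0002 -0.      0.0008] turn [0.     0.0002 0.0001]
cap [257.6, 187.8] 0.62 [ 0.52040592 -0.01039674  0.141     ]
tab_a_face [292.7, 195.0] 0.73 [0.54269024 0.01104294 0.1625    ]
tab_b_face [223.9, 195.8] 0.47 [ 0.49940316 -0.0320552   0.1625    ]
mask [258.3, 196.2, 67.4, 62.5] 0.71 [ 0.51852113 -0.00814094  0.175     ]
mask [251.4, 169.8, 37.6, 23.4] 0.68 [0.49854998 0.00418863 0.175     ]
mask [227.2, 195.1, 6.5, 30.5] 0.26 [ 0.4990857  -0.02566273  0.175     ]
(array([0.46356886, 0.04380498, 0.39956124]), array([ 0.21619465, -0.21477042, -0.95244976])) [ 0.48353461  0.25632597 -0.68031055  1.86436324  0.1825917   1.08229499
  0.50188678]
[252.92809833 199.29108986]
[253.03186267 192.77928206]
```

View pics/w0.png

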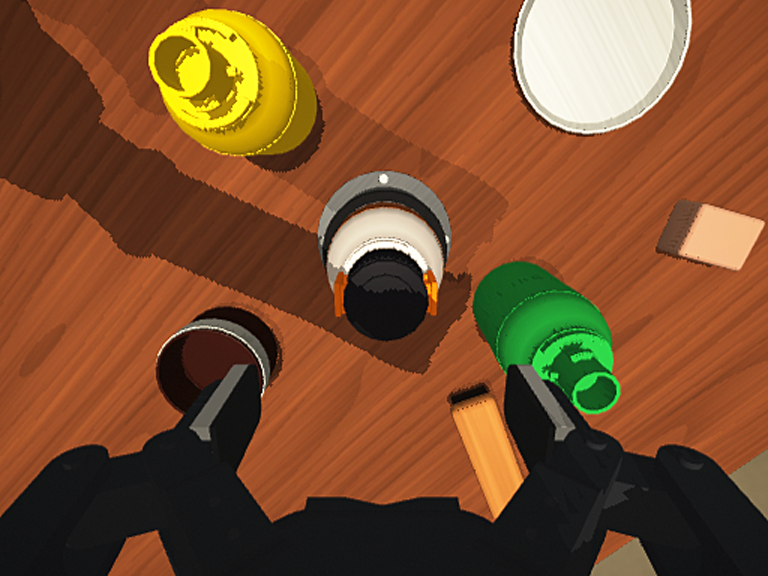

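Tabs show at wrist pixels (227,196) and (289,194), about 4 px right of where my estimate projects. The cap axis is therefore near (0.519,-0.010), with the jaws aligned. Next I'll descend around it.

Emit:
{"op": "step_arm", "data": {
  "commands": [
    [0, 0.007, 0.03, 0, 0, 0, -1],
    [0, 0.007, 0.07, 0, 0, 0, -1],
    [0, 0.007, 0.11, 0, 0, 0, -1],
    [0, 0.007, 0.145, 0, 0, 0, -1],
    [0, 0.007, 0.175, 0, 0, 0, -1],
    [0, 0.007, 0.195, 0, 0, 0, -1],
    [0, 0.007, 0.208, 0, 0, 0, -1],
    [0, 0.007, 0.214, 0, 0, 0, -1],
    [0, 0.007, 0.214, 0, 0, 0, -1],
    [0, 0.007, 0.214, 0, 0, 0, -1]
  ]
}}

```text
clock: 5.5
tcp_pos: [0.5189, -0.0096, 0.2238]
orientation: [1.226, 2.891, 0.0]
contact_force: [0.2, 0.3, 0.5]
grip_width: 0.0852
```

Run:
```python
from h import *
w=grab_frame("wrist");save(w,"w1",s=1.5)
rel([.519,-.010,.223],44)
for th in ("cap","tab_a_face","tab_b_face"):
  for x in tip_of(th,w): print(th,x["point"],x["p"],atz(w,x["point"],.141 if th=="cap" else .1625))
print(proj(w,[.519,-.010,.18]))
```

```text
t 5.55 yaw now 44.04141544194505 F [ 0.1008377  -0.25673837 -0.2156072 ] M [0.04292593 0.01550438 0.00081007] w 0.0853740551935434 tcp [ 0.51894236 -0.0096276   0.22374588]
shift [-0.0006 -0.0004  0.0015] turn [0.0001 0.0003 0.0001]
cap [250.7, 238.9] 0.87 [ 0.51933485 -0.01129261  0.141     ]
tab_a_face [309.5, 259.3] 0.77 [0.54234658 0.00985921 0.1625    ]
tab_b_face [197.6, 256.6] 0.8 [ 0.49900006 -0.02998637  0.1625    ]
[251.08396478 275.52953787]
```

View pics/w1.png

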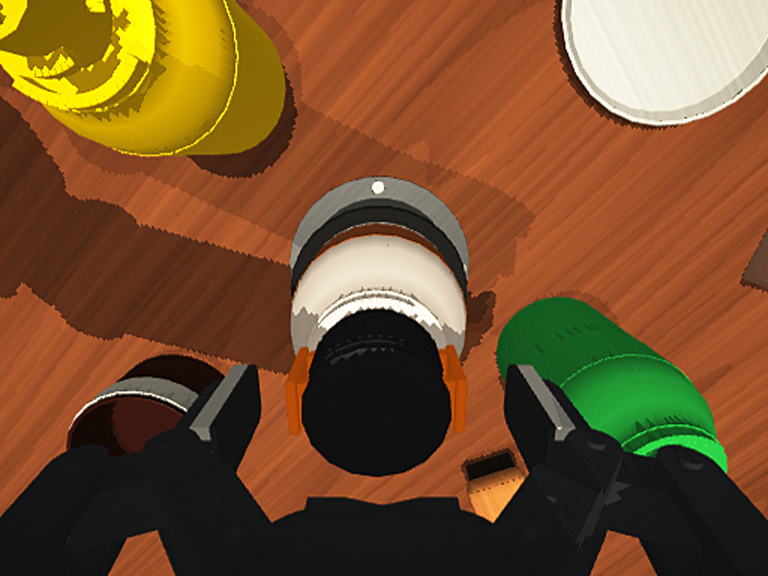

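The cap is centred at column 251.5, with the tabs evenly around it. The fingers are symmetric about column 255.7, so the real offset is about 2 mm along tool -y. I'll correct that and close gently.

Emit:
{"op": "step_arm", "data": {
  "commands": [
    [0, -0.004, 0.001, 0, 0, 0, -1],
    [0, -0.004, 0.001, 0, 0, 0, -0.2],
    [0, -0.004, 0.001, 0, 0, 0, 0],
    [0, -0.004, 0.001, 0, 0, 0, 0.2],
    [0, -0.004, 0.001, 0, 0, 0, 1],
    [0, -0.004, 0.001, 0, 0, 0, 1],
    [0, -0.004, 0.001, 0, 0, 0, 1],
    [0, -0.004, 0.001, 0, 0, 0, 1],
    [0, -0.004, 0.001, 0, 0, 0, 1],
    [0, -0.004, 0.001, 0, 0, 0, 1]
  ],
  "newtons": 20
}}

```text
clock: 6.95
tcp_pos: [0.5177, -0.0109, 0.224]
orientation: [1.225, 2.89, -0.0]
contact_force: [-2.2, -0.4, 7.9]
grip_width: 0.0478
```

Run:
```python
from h import *
rel([.519,-.010,.223],44)
o=readout.get_obs();print("tool F",R.from_rotvec(o["orientation"]).inv().apply(o["contact_force"]))
```

```text
t 6.95 yaw now 44.04409432277419 F [-2.23943321 -0.38567714  7.91647235] M [-0.08632616  0.54573188 -0.02991707] w 0.047824902840774855 tcp [ 0.51770809 -0.01094212  0.22397629]
shift [-0.0004  0.0032  0.002 ] turn [0.0001 0.0004 0.0001]
tool F [ 1.25958966 -1.87160317 -7.92116645]
```

Emit:
{"op": "step_arm", "data": {
  "commands": [
    [0, 0, -0.001, 0, 0, 0, 1],
    [0, 0, -0.001, 0, 0, -0.005, 1],
    [0, 0, -0.001, 0, 0, -0.01, 1],
    [0, 0, -0.001, 0, 0, -0.015, 1],
    [0, 0, -0.001, 0, 0, -0.02, 1],
    [0, 0, -0.001, 0, 0, -0.025, 1],
    [0, 0, -0.001, 0, 0, -0.03, 1],
    [0, 0, -0.001, 0, 0, -0.035, 1],
    [0, 0, -0.001, 0, 0, -0.04, 1],
    [0, 0, -0.001, 0, 0, -0.045, 1]
  ],
  "newtons": 26
}}

```text
clock: 8.2
tcp_pos: [0.5177, -0.011, 0.2245]
orientation: [0.803, 3.035, -0.001]
contact_force: [0.4, 0.1, -1.0]
grip_width: 0.0481
```

```bash
cat >> h.py <<'E'
def st():
    o=readout.get_obs();M=R.from_rotvec(o["orientation"]);yw=M.apply([0,1,0])
    print("t %.2f yaw %.2f w %.4f Mz %.3f"%(o["clock"],np.degrees(np.arctan2(yw[1],yw[0])),o["grip_width"],o["moment"][2]),"F",o["contact_force"].round(2),"M",o["moment"].round(3),"toolF",M.inv().apply(o["contact_force"]).round(1),"tcp",o["tcp_pos"].round(4))
E
python3 -c "
from h import *
st()"
```

```text
t 8.20 yaw 60.36 w 0.0481 Mz 0.037 F [ 0.42  0.15 -0.96] M [-0.006  0.041  0.037] toolF [-0.3  0.3  1. ] tcp [ 0.5177 -0.011   0.2245]
```

Emit:
{"op": "step_arm", "data": {
  "commands": [
    [0, 0, 0, 0, 0, -0.003, 1],
    [0, 0, 0, 0, 0, -0.005, 1],
    [0, 0, 0, 0, 0, -0.007, 1],
    [0, 0, 0, 0, 0, -0.009, 1],
    [0, 0, 0, 0, 0, -0.011, 1],
    [0, 0, 0, 0, 0, -0.013, 1],
    [0, 0, 0, 0, 0, -0.015, 1],
    [0, 0, 0, 0, 0, -0.017, 1],
    [0, 0, 0, 0, 0, -0.019, 1],
    [0, 0, 0, 0, 0, -0.021, 1]
  ],
  "newtons": 20
}}

```text
clock: 9.45
tcp_pos: [0.5177, -0.0109, 0.2245]
orientation: [0.6, 3.081, -0.001]
contact_force: [0.0, 0.2, -0.7]
grip_width: 0.0476
```

```bash
python3 -c "
from h import *
st()"
```

```text
t 9.45 yaw 67.98 w 0.0476 Mz 0.019 F [ 0.04  0.24 -0.65] M [-0.049  0.021  0.019] toolF [0.1 0.2 0.7] tcp [ 0.5177 -0.0109  0.2245]
```

Emit:
{"op": "step_arm", "data": {
  "commands": [
    [0, 0, 0, 0, 0, -0.002, 1],
    [0, 0, 0, 0, 0, -0.0035, 1],
    [0, 0, 0, 0, 0, -0.005, 1],
    [0, 0, 0, 0, 0, -0.0065, 1],
    [0, 0, 0, 0, 0, -0.008, 1],
    [0, 0, 0, 0, 0, -0.0095, 1],
    [0, 0, 0, 0, 0, -0.011, 1],
    [0, 0, 0, 0, 0, -0.0125, 1],
    [0, 0, 0, 0, 0, -0.014, 1],
    [0, 0, 0, 0, 0, -0.016, 1]
  ]
}}

```text
clock: 10.7
tcp_pos: [0.5177, -0.011, 0.2245]
orientation: [0.443, 3.108, -0.001]
contact_force: [1.2, -0.5, -0.4]
grip_width: 0.0477
```

```bash
python3 -c "
from h import *
st()"
```

```text
t 10.70 yaw 73.77 w 0.0477 Mz -0.036 F [ 1.18 -0.45 -0.42] M [ 0.018 -0.031 -0.036] toolF [-1.3 -0.1  0.4] tcp [ 0.5177 -0.011   0.2245]
```

Emit:
{"op": "step_arm", "data": {
  "commands": [
    [0, 0, 0, 0, 0, -0.002, 1],
    [0, 0, 0, 0, 0, -0.0035, 1],
    [0, 0, 0, 0, 0, -0.005, 1],
    [0, 0, 0, 0, 0, -0.0065, 1],
    [0, 0, 0, 0, 0, -0.008, 1],
    [0, 0, 0, 0, 0, -0.0095, 1],
    [0, 0, 0, 0, 0, -0.011, 1],
    [0, 0, 0, 0, 0, -0.0125, 1],
    [0, 0, 0, 0, 0, -0.014, 1],
    [0, 0, 0, 0, 0, -0.016, 1]
  ]
}}

```text
clock: 11.95
tcp_pos: [0.5177, -0.011, 0.2245]
orientation: [0.285, 3.126, -0.002]
contact_force: [-0.5, 0.6, -0.4]
grip_width: 0.0479
```

```bash
python3 -c "
from h import *
st()"
```

```text
t 11.95 yaw 79.58 w 0.0479 Mz -0.039 F [-0.46  0.64 -0.44] M [-0.014 -0.048 -0.039] toolF [0.6 0.5 0.4] tcp [ 0.5177 -0.011   0.2245]
```

Emit:
{"op": "step_arm", "data": {
  "commands": [
    [0, 0, 0, 0, 0, -0.002, 1],
    [0, 0, 0, 0, 0, -0.0035, 1],
    [0, 0, 0, 0, 0, -0.005, 1],
    [0, 0, 0, 0, 0, -0.0065, 1],
    [0, 0, 0, 0, 0, -0.008, 1],
    [0, 0, 0, 0, 0, -0.0095, 1],
    [0, 0, 0, 0, 0, -0.011, 1],
    [0, 0, 0, 0, 0, -0.0125, 1],
    [0, 0, 0, 0, 0, -0.014, 1],
    [0, 0, 0, 0, 0, -0.016, 1]
  ]
}}

```text
clock: 13.2
tcp_pos: [0.5177, -0.0109, 0.2245]
orientation: [0.126, 3.137, -0.002]
contact_force: [0.8, -0.5, -0.5]
grip_width: 0.0478
```

```bash
python3 -c "
from h import *
st()"
```

```text
t 13.20 yaw 85.39 w 0.0478 Mz -0.036 F [ 0.75 -0.47 -0.53] M [-0.019  0.021 -0.036] toolF [-0.8 -0.4  0.5] tcp [ 0.5177 -0.0109  0.2245]
```

Emit:
{"op": "step_arm", "data": {
  "commands": [
    [0, 0, 0, 0, 0, -0.002, 1],
    [0, 0, 0, 0, 0, -0.0035, 1],
    [0, 0, 0, 0, 0, -0.005, 1],
    [0, 0, 0, 0, 0, -0.0065, 1],
    [0, 0, 0, 0, 0, -0.008, 1],
    [0, 0, 0, 0, 0, -0.0095, 1],
    [0, 0, 0, 0, 0, -0.011, 1],
    [0, 0, 0, 0, 0, -0.0125, 1],
    [0, 0, 0, 0, 0, -0.014, 1],
    [0, 0, 0, 0, 0, -0.016, 1]
  ]
}}

```text
clock: 14.45
tcp_pos: [0.5177, -0.0109, 0.2245]
orientation: [-0.033, 3.139, -0.002]
contact_force: [0.1, -0.0, 0.3]
grip_width: 0.048
```

```bash
python3 -c "
from h import *
st()"
```

```text
t 14.45 yaw 91.19 w 0.0480 Mz 0.009 F [ 0.08 -0.03  0.27] M [ 0.036 -0.001  0.009] toolF [-0.1 -0.  -0.3] tcp [ 0.5177 -0.0109  0.2245]
```

Emit:
{"op": "step_arm", "data": {
  "commands": [
    [0, 0, 0, 0, 0, -0.002, 1],
    [0, 0, 0, 0, 0, -0.0035, 1],
    [0, 0, 0, 0, 0, -0.005, 1],
    [0, 0, 0, 0, 0, -0.0065, 1],
    [0, 0, 0, 0, 0, -0.008, 1],
    [0, 0, 0, 0, 0, -0.0095, 1],
    [0, 0, 0, 0, 0, -0.011, 1],
    [0, 0, 0, 0, 0, -0.0125, 1],
    [0, 0, 0, 0, 0, -0.014, 1],
    [0, 0, 0, 0, 0, -0.016, 1]
  ]
}}

```text
clock: 15.7
tcp_pos: [0.5177, -0.011, 0.2245]
orientation: [-0.192, 3.133, -0.002]
contact_force: [-0.4, -0.3, -0.2]
grip_width: 0.0478
```

```bash
python3 -c "
from h import *
st();w=grab_frame('wrist');save(w,'w2',s=1.5)"
```

```text
t 15.70 yaw 97.00 w 0.0478 Mz 0.046 F [-0.44 -0.28 -0.21] M [-0.031  0.009  0.046] toolF [ 0.5 -0.2  0.2] tcp [ 0.5177 -0.011   0.2245]
```

View pics/w2.png

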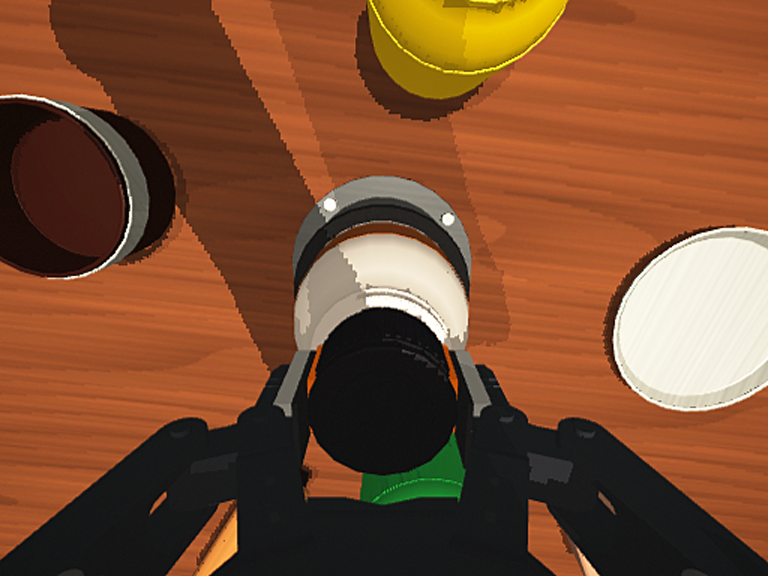

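The pads lie flat on both tabs, at about (308,370) and (460,370) in the 1.5x view, and the cap has turned with them by 53°. I'll carry on turning.

Emit:
{"op": "step_arm", "data": {
  "commands": [
    [0, 0, 0, 0, 0, -0.002, 1],
    [0, 0, 0, 0, 0, -0.0035, 1],
    [0, 0, 0, 0, 0, -0.005, 1],
    [0, 0, 0, 0, 0, -0.0065, 1],
    [0, 0, 0, 0, 0, -0.008, 1],
    [0, 0, 0, 0, 0, -0.0095, 1],
    [0, 0, 0, 0, 0, -0.011, 1],
    [0, 0, 0, 0, 0, -0.0125, 1],
    [0, 0, 0, 0, 0, -0.014, 1],
    [0, 0, 0, 0, 0, -0.016, 1]
  ]
}}

```text
clock: 17.0
tcp_pos: [0.5177, -0.011, 0.2245]
orientation: [-0.351, 3.12, -0.003]
contact_force: [0.8, 0.0, -0.1]
grip_width: 0.048
```

```bash
python3 -c "
from h import *
st()"
```

```text
t 17.00 yaw 102.83 w 0.0480 Mz -0.032 F [ 0.76  0.02 -0.14] M [-0.033 -0.009 -0.032] toolF [-0.7 -0.2  0.1] tcp [ 0.5177 -0.011   0.2245]
```

Emit:
{"op": "step_arm", "data": {
  "commands": [
    [0, 0, 0, 0, 0, -0.002, 1],
    [0, 0, 0, 0, 0, -0.0035, 1],
    [0, 0, 0, 0, 0, -0.005, 1],
    [0, 0, 0, 0, 0, -0.0065, 1],
    [0, 0, 0, 0, 0, -0.008, 1],
    [0, 0, 0, 0, 0, -0.0095, 1],
    [0, 0, 0, 0, 0, -0.011, 1],
    [0, 0, 0, 0, 0, -0.0125, 1],
    [0, 0, 0, 0, 0, -0.014, 1],
    [0, 0, 0, 0, 0, -0.016, 1]
  ]
}}

```text
clock: 18.25
tcp_pos: [0.5177, -0.011, 0.2245]
orientation: [-0.508, 3.098, -0.003]
contact_force: [0.6, -1.0, -0.0]
grip_width: 0.0481
```

```bash
python3 -c "
from h import *
st()"
```

```text
t 18.25 yaw 108.63 w 0.0481 Mz -0.025 F [ 0.59 -0.96 -0.05] M [ 0.012  0.013 -0.025] toolF [-0.3 -1.1  0.1] tcp [ 0.5177 -0.011   0.2245]
```

Emit:
{"op": "step_arm", "data": {
  "commands": [
    [0, 0, 0, 0, 0, -0.002, 1],
    [0, 0, 0, 0, 0, -0.0035, 1],
    [0, 0, 0, 0, 0, -0.005, 1],
    [0, 0, 0, 0, 0, -0.0065, 1],
    [0, 0, 0, 0, 0, -0.008, 1],
    [0, 0, 0, 0, 0, -0.0095, 1],
    [0, 0, 0, 0, 0, -0.011, 1],
    [0, 0, 0, 0, 0, -0.0125, 1],
    [0, 0, 0, 0, 0, -0.014, 1],
    [0, 0, 0, 0, 0, -0.016, 1]
  ]
}}

```text
clock: 19.5
tcp_pos: [0.5177, -0.0109, 0.2245]
orientation: [-0.665, 3.068, -0.003]
contact_force: [0.2, 0.3, -0.6]
grip_width: 0.0481
```

```bash
python3 -c "
from h import *
st()"
```

```text
t 19.50 yaw 114.44 w 0.0481 Mz 0.000 F [ 0.21  0.25 -0.56] M [-0.014  0.029  0.   ] toolF [-0.3  0.1  0.6] tcp [ 0.5177 -0.0109  0.2245]
```

Emit:
{"op": "step_arm", "data": {
  "commands": [
    [0, 0, 0, 0, 0, -0.001, 1],
    [0, 0, 0, 0, 0, -0.002, 1],
    [0, 0, 0, 0, 0, -0.003, 1],
    [0, 0, 0, 0, 0, -0.004, 1],
    [0, 0, 0, 0, 0, -0.005, 1],
    [0, 0, 0, 0, 0, -0.006, 1],
    [0, 0, 0, 0, 0, -0.007, 1],
    [0, 0, 0, 0, 0, -0.008, 1],
    [0, 0, 0, 0, 0, -0.009, 1],
    [0, 0, 0, 0, 0, -0.01, 1]
  ]
}}

```text
clock: 20.75
tcp_pos: [0.5178, -0.0111, 0.2245]
orientation: [-0.761, 3.046, -0.003]
contact_force: [1.2, -0.3, -0.7]
grip_width: 0.0479
```

```bash
python3 -c "
from h import *
st()"
```

```text
t 20.75 yaw 118.05 w 0.0479 Mz -0.096 F [ 1.15 -0.25 -0.68] M [-0.223 -0.257 -0.096] toolF [-0.9 -0.8  0.7] tcp [ 0.5178 -0.0111  0.2245]
```

Emit:
{"op": "step_arm", "data": {
  "commands": [
    [0, 0, 0, 0, 0, -0.0005, 1],
    [0, 0, 0, 0, 0, -0.001, 1],
    [0, 0, 0, 0, 0, -0.0015, 1],
    [0, 0, 0, 0, 0, -0.002, 1],
    [0, 0, 0, 0, 0, -0.0025, 1],
    [0, 0, 0, 0, 0, -0.003, 1],
    [0, 0, 0, 0, 0, -0.003, 1],
    [0, 0, 0, 0, 0, -0.003, 1],
    [0, 0, 0, 0, 0, -0.003, 1],
    [0, 0, 0, 0, 0, -0.003, 1]
  ]
}}

```text
clock: 22.0
tcp_pos: [0.5179, -0.0111, 0.2246]
orientation: [-0.789, 3.038, -0.003]
contact_force: [0.9, -1.7, -1.0]
grip_width: 0.0476
```

```bash
python3 -c "
from h import *
st()"
```

```text
t 22.00 yaw 119.13 w 0.0476 Mz -0.232 F [ 0.92 -1.68 -1.04] M [-0.261 -0.286 -0.232] toolF [ 0.  -1.9  1. ] tcp [ 0.5179 -0.0111  0.2246]
```

The reaction moment is climbing (−0.10, then −0.23 N·m), so this is the stop, after about 74°. I'll ease back 1° and try a slow small lift.

Emit:
{"op": "step_arm", "data": {
  "commands": [
    [0, 0, 0, 0, 0, 0.001, 1],
    [0, 0, 0, 0, 0, 0.0025, 1],
    [0, 0, 0, 0, 0, 0.0025, 1],
    [0, 0, -0.001, 0, 0, 0.0025, 1],
    [0, 0, -0.002, 0, 0, 0.0025, 1],
    [0, 0, -0.003, 0, 0, 0.0025, 1],
    [0, 0, -0.004, 0, 0, 0.0025, 1],
    [0, 0, -0.005, 0, 0, 0.0025, 1],
    [0, 0, -0.006, 0, 0, 0.0025, 1],
    [0, 0, -0.006, 0, 0, 0.0025, 1]
  ],
  "newtons": 24
}}

```text
clock: 23.25
tcp_pos: [0.5178, -0.0111, 0.2276]
orientation: [-0.766, 3.045, -0.003]
contact_force: [0.7, -0.3, -2.9]
grip_width: 0.0481
```

```bash
python3 -c "
from h import *
st()"
```

```text
t 23.25 yaw 118.23 w 0.0481 Mz -0.115 F [ 0.68 -0.3  -2.9 ] M [-0.21  -0.269 -0.115] toolF [-0.5 -0.6  2.9] tcp [ 0.5178 -0.0111  0.2276]
```

Emit:
{"op": "step_arm", "data": {
  "commands": [
    [0, 0, -0.001, 0, 0, 0, 1],
    [0, 0, -0.002, 0, 0, 0, 1],
    [0, 0, -0.003, 0, 0, 0, 1],
    [0, 0, -0.004, 0, 0, 0, 1],
    [0, 0, -0.005, 0, 0, 0, 1],
    [0, 0, -0.006, 0, 0, 0, 1],
    [0, 0, -0.008, 0, 0, 0, 1],
    [0, 0, -0.01, 0, 0, 0, 1],
    [0, 0, -0.012, 0, 0, 0, 1],
    [0, 0, -0.014, 0, 0, 0, 1]
  ]
}}

```text
clock: 24.5
tcp_pos: [0.5178, -0.011, 0.2348]
orientation: [-0.766, 3.044, -0.003]
contact_force: [1.4, -0.3, -0.9]
grip_width: 0.0482
```

Run:
```python
from h import *
st();w=grab_frame('wrist');s=grab_frame('scene')
a=cv2.resize(w["img"],(600,450));b=cv2.resize(s["img"][90:240,200:340],(200,214))
c=np.zeros((450,800,3),np.uint8);c[:,:600]=a;c[:214,600:]=b;cv2.imwrite("pics/w3.png",c[:,:,::-1])
```

```text
t 24.50 yaw 118.24 w 0.0482 Mz -0.037 F [ 1.39 -0.33 -0.85] M [-0.144 -0.241 -0.037] toolF [-1.1 -0.9  0.9] tcp [ 0.5178 -0.011   0.2348]
```

View pics/w3.png

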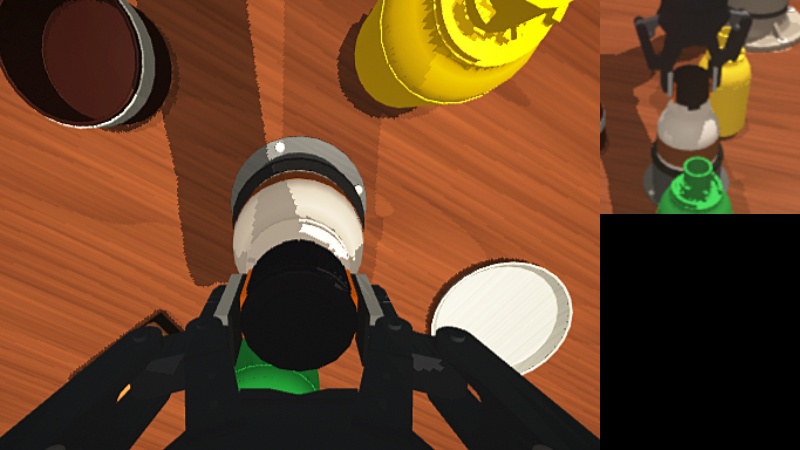

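The cap has come up 10 mm with the gripper, sits in the jaws as before, and the pull is about its own weight. I'll lift it clear.

Emit:
{"op": "step_arm", "data": {
  "commands": [
    [0, 0, -0.006, 0, 0, 0, 1],
    [0, 0, -0.014, 0, 0, 0, 1],
    [0, 0, -0.024, 0, 0, 0, 1],
    [0, 0, -0.036, 0, 0, 0, 1],
    [0, 0, -0.05, 0, 0, 0, 1],
    [0, 0, -0.065, 0, 0, 0, 1],
    [0, 0, -0.08, 0, 0, 0, 1],
    [0, 0, -0.095, 0, 0, 0, 1],
    [0, 0, -0.11, 0, 0, 0, 1],
    [0, 0, -0.115, 0, 0, 0, 1]
  ]
}}

```text
clock: 25.85
tcp_pos: [0.5179, -0.0108, 0.293]
orientation: [-0.766, 3.044, -0.004]
contact_force: [-0.2, 0.7, -1.5]
grip_width: 0.0476
```

```bash
python3 -c "
from h import *
st();rel([.531,.2325,.292],118);print(readout.get_obs()['joints'])"
```

```text
t 25.85 yaw 118.24 w 0.0476 Mz -0.061 F [-0.19  0.65 -1.53] M [-0.043  0.015 -0.061] toolF [-0.1  0.7  1.5] tcp [ 0.5179 -0.0108  0.293 ]
t 25.85 yaw now 118.24044557722694 F [-0.19368541  0.65173871 -1.52849647] M [-0.04282665  0.01497055 -0.06095482] w 0.047577648402428056 tcp [ 0.51787251 -0.01076125  0.29300453]
shift [-0.2533  0.4162  0.0013] turn [-0.0005  0.0004  0.0007]
[ 0.70297043  0.38686866 -0.98794248  1.89268779  0.37318511  1.05621574
  1.62515389]
```

Emit:
{"op": "step_arm", "data": {
  "commands": [
    [-0.015, 0.025, 0, 0, 0, 0, 1],
    [-0.045, 0.074, 0, 0, 0, 0, 1],
    [-0.08, 0.131, 0, 0, 0, 0, 1],
    [-0.115, 0.189, 0, 0, 0, 0, 1],
    [-0.15, 0.246, 0, 0, 0, 0, 1],
    [-0.185, 0.304, 0, 0, 0, 0, 1],
    [-0.215, 0.353, 0, 0, 0, 0, 1],
    [-0.24, 0.394, 0, 0, 0, 0, 1],
    [-0.252, 0.414, 0, -0.0005, 0.0004, 0, 1],
    [-0.253, 0.416, 0, -0.0005, 0.0004, 0, 1]
  ]
}}

```text
clock: 27.1
tcp_pos: [0.5305, 0.2332, 0.2924]
orientation: [0.768, -3.045, -0.001]
contact_force: [0.6, 0.5, -0.4]
grip_width: 0.0475
```

Run:
```python
from h import *
st();rel([.531,.2325,.10],118)
w=grab_frame('wrist');s=grab_frame('scene');t=grab_frame('top')
a=cv2.resize(w["img"],(500,375));b=cv2.resize(s["img"][90:330,270:490],(300,327))
c=np.zeros((375,800,3),np.uint8);c[:,:500]=a;c[:327,500:]=b;cv2.imwrite("pics/w4.png",c[:,:,::-1])
for n,p in(("s",s),("w",w),("t",t)):
    for x in tip_of("dish",p)[:1]: print(n,"dish",x["p"],x["point"],atz(p,x["point"],0))
```

```text
t 27.10 yaw 118.32 w 0.0475 Mz -0.004 F [ 0.62  0.46 -0.45] M [-0.047 -0.013 -0.004] toolF [-0.8  0.1  0.4] tcp [0.5305 0.2332 0.2924]
t 27.1 yaw now 118.3213681855731 F [ 0.62150201  0.45859739 -0.4493096 ] M [-0.04725884 -0.01346392 -0.00373504] w 0.04748772127985301 tcp [0.53054249 0.23320575 0.292429  ]
shift [-0.0004 -0.0019  0.3849] turn [ 0.0001 -0.0001  0.0009]
s dish 0.89 [381.8, 250.6] [0.53568168 0.23924148 0.        ]
w dish 0.65 [256.3, 162.8] [0.52860734 0.23460705 0.        ]
t dish 0.93 [164.3, 202.9] [0.5289205  0.22440852 0.        ]
```

View pics/w4.png

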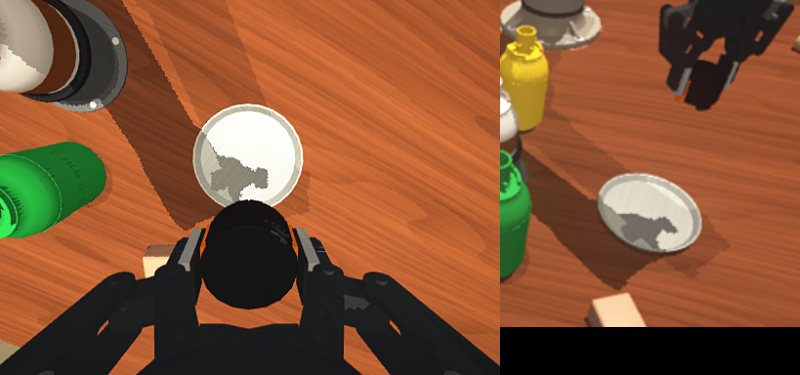

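The cap hangs upright in the jaws over the dish, which is centred at about (0.530,0.233). I'll lower it to just above the floor.

Emit:
{"op": "step_arm", "data": {
  "commands": [
    [0, -0.001, 0.03, 0, 0, 0, 1],
    [0, -0.001, 0.08, 0, 0, 0, 1],
    [0, -0.001, 0.135, 0, 0, 0, 1],
    [0, -0.001, 0.19, 0, 0, 0, 1],
    [0, -0.001, 0.245, 0, 0, 0, 1],
    [0, -0.001, 0.295, 0, 0, 0, 1],
    [0, -0.001, 0.34, 0, 0, 0, 1],
    [0, -0.001, 0.37, 0, 0, 0, 1],
    [0, -0.001, 0.39, 0, 0, 0, 1],
    [0, -0.001, 0.4, 0, 0, 0, 1]
  ]
}}

```text
clock: 28.65
tcp_pos: [0.5315, 0.2308, 0.0923]
orientation: [0.764, -3.047, 0.001]
contact_force: [-0.6, -0.3, -0.4]
grip_width: 0.0478
```

```bash
python3 -c "
from h import *
st()"
```

```text
t 28.65 yaw 118.15 w 0.0478 Mz 0.046 F [-0.59 -0.34 -0.42] M [ 0.056 -0.039  0.046] toolF [ 0.7 -0.   0.4] tcp [0.5315 0.2308 0.0923]
```

Emit:
{"op": "step_arm", "data": {
  "commands": [
    [0, 0, 0.002, 0, 0, 0, 1],
    [0, 0, 0.004, 0, 0, 0, 1],
    [0, 0, 0.006, 0, 0, 0, 1],
    [0, 0, 0.008, 0, 0, 0, 1],
    [0, 0, 0.009, 0, 0, 0, 1],
    [0, 0, 0.01, 0, 0, 0, 1],
    [0, 0, 0.0105, 0, 0, 0, 1],
    [0, 0, 0.011, 0, 0, 0, 1],
    [0, 0, 0.0115, 0, 0, 0, 1],
    [0, 0, 0.0115, 0, 0, 0, 1]
  ]
}}

```text
clock: 29.9
tcp_pos: [0.5315, 0.2308, 0.0865]
orientation: [0.764, -3.047, 0.001]
contact_force: [-1.0, 0.4, -0.8]
grip_width: 0.0477
```

```bash
python3 -c "
from h import *
st()"
```

```text
t 29.90 yaw 118.16 w 0.0477 Mz 0.000 F [-1.03  0.43 -0.78] M [0.003 0.034 0.   ] toolF [0.7 0.9 0.8] tcp [0.5315 0.2308 0.0865]
```

Not touching yet, so I'll ease down further in small steps.

Emit:
{"op": "step_arm", "data": {
  "commands": [
    [0, 0, 0.0005, 0, 0, 0, 1],
    [0, 0, 0.001, 0, 0, 0, 1],
    [0, 0, 0.0015, 0, 0, 0, 1],
    [0, 0, 0.002, 0, 0, 0, 1],
    [0, 0, 0.0025, 0, 0, 0, 1],
    [0, 0, 0.003, 0, 0, 0, 1],
    [0, 0, 0.003, 0, 0, 0, 1],
    [0, 0, 0.003, 0, 0, 0, 1],
    [0, 0, 0.003, 0, 0, 0, 1],
    [0, 0, 0.003, 0, 0, 0, 1]
  ]
}}

```text
clock: 31.15
tcp_pos: [0.5315, 0.231, 0.0862]
orientation: [-0.764, 3.047, -0.002]
contact_force: [-3.9, -3.4, 11.8]
grip_width: 0.0477
```

```bash
python3 -c "
from h import *
st()"
```

```text
t 31.15 yaw 118.16 w 0.0477 Mz -0.004 F [-3.88 -3.4  11.83] M [-0.647  0.664 -0.004] toolF [  5.   -1.2 -11.8] tcp [0.5315 0.231  0.0862]
```

Emit:
{"op": "step_arm", "data": {
  "commands": [
    [0, 0, 0, 0, 0, 0, 1],
    [0, 0, 0, 0, 0, 0, 1],
    [0, 0, 0, 0, 0, 0, 0],
    [0, 0, 0, 0, 0, 0, -0.2],
    [0, 0, 0, 0, 0, 0, -0.35],
    [0, 0, 0, 0, 0, 0, -0.5],
    [0, 0, 0, 0, 0, 0, -0.8],
    [0, 0, 0, 0, 0, 0, -1],
    [0, 0, 0, 0, 0, 0, -1],
    [0, 0, 0, 0, 0, 0, -1]
  ],
  "newtons": 20
}}

```text
clock: 32.4
tcp_pos: [0.5315, 0.2309, 0.0862]
orientation: [-0.764, 3.047, -0.002]
contact_force: [-0.3, -0.5, -0.7]
grip_width: 0.0852
```

```bash
python3 -c "
from h import *
st();w=grab_frame('wrist');save(w,'w5')"
```

```text
t 32.40 yaw 118.16 w 0.0852 Mz -0.080 F [-0.3  -0.46 -0.75] M [ 0.014  0.013 -0.08 ] toolF [ 0.5 -0.3  0.8] tcp [0.5315 0.2309 0.0862]
```

View pics/w5.png

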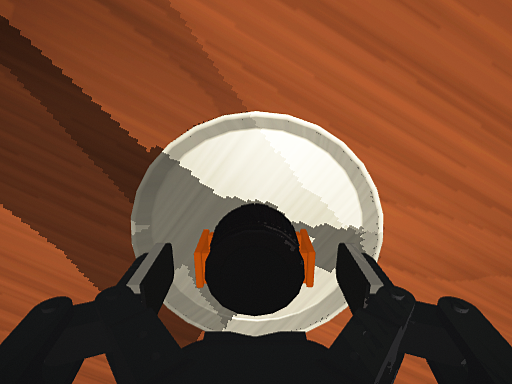

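The cap stands upright inside the dish at about pixel (256,260), and both fingers are clear of it. I'll back straight up.

Emit:
{"op": "step_arm", "data": {
  "commands": [
    [0, 0, -0.01, 0, 0, 0, -1],
    [0, 0, -0.03, 0, 0, 0, -1],
    [0, 0, -0.06, 0, 0, 0, -1],
    [0, 0, -0.1, 0, 0, 0, -1],
    [0, 0, -0.15, 0, 0, 0, -1],
    [0, 0, -0.2, 0, 0, 0, -1],
    [0, 0, -0.25, 0, 0, 0, -1],
    [0, 0, -0.29, 0, 0, 0, -1],
    [0, 0, -0.3, 0, 0, 0, -1],
    [0, 0, -0.3, 0, 0, 0, -1]
  ]
}}

```text
clock: 33.7
tcp_pos: [0.5313, 0.231, 0.2362]
orientation: [-0.764, 3.047, -0.003]
contact_force: [0.3, 1.8, 0.5]
grip_width: 0.0856
```

Run:
```python
from h import *
st();w=grab_frame('wrist');s=grab_frame('scene');t=grab_frame('top')
for n,p in(("s",s),("w",w),("t",t)):
    for th in("dish","cap"):
        for x in tip_of(th,p)[:2]: print(n,th,round(x["p"],2),x["point"],atz(p,x["point"],0.003 if th=="cap" else 0).round(4))
a=cv2.resize(w["img"],(500,375));b=cv2.resize(s["img"][170:370,90:460],(300,162));c=np.zeros((375,800,3),np.uint8);c[:,:500]=a;c[:162,500:]=b
cv2.imwrite("pics/w6.png",c[:,:,::-1])
```

```text
t 33.70 yaw 118.15 w 0.0856 Mz 0.021 F [0.27 1.77 0.46] M [-0.033 -0.012  0.021] toolF [-1.1  1.4 -0.5] tcp [0.5313 0.231  0.2362]
s dish 0.58 [376.8, 247.4] [0.5303 0.2297 0.    ]
s cap 0.72 [375.8, 246.8] [0.5321 0.2271 0.003 ]
w cap 0.91 [254.5, 175.9] [0.5331 0.231  0.003 ]
t dish 0.93 [163.5, 206.3] [0.5202 0.2263 0.    ]
t dish 0.69 [170.7, 196.0] [0.5467 0.2083 0.    ]
t cap 0.65 [160.4, 202.4] [0.53   0.2337 0.003 ]
```

View pics/w6.png

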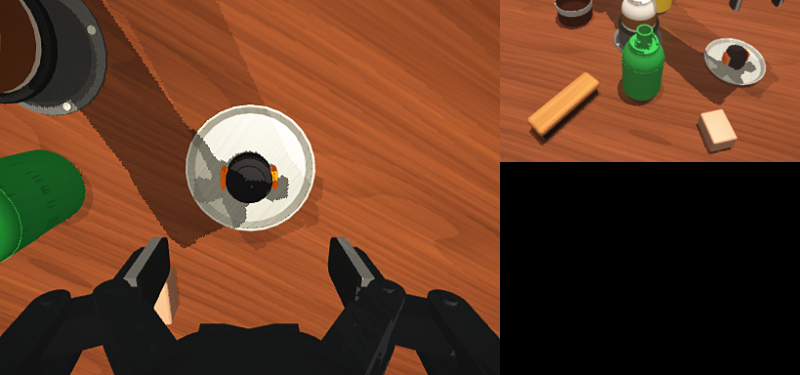

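The cap is upright near the middle of the dish at pixel (249,177). The gripper is clear and the bystanders look where they were, so I'm handing in.

```bash
python3 -c "
from h import *
print(r.hand_in())"
```

```text
the job is handed in; nothing more can be done
None
```

The cap is off the bottle and standing upright in the dish. I handed the job in at about 34 s of the 72 s allowed; `r.hand_in()` gives no verdict.

- **Opening:** I squeezed both tabs at 20–26 N and turned the cap anticlockwise about 74° in small steps. I stopped when the turning resistance rose to about 0.23 N·m, then eased back 1°. The cap lifted off with about 3 N of pull.
- **Placing:** I lowered the cap onto the dish floor until it pressed with about 12 N. I took most of that pressure off, opened the fingers and backed straight up.
- **Last checks:** The cap is at about (0.532, 0.230). The dish is at about (0.530, 0.233), measured before placing, so the cap is within roughly 5 mm of its middle. The gripper is clear of everything. By eye, the pot, block, brush and dish look unmoved; I did not measure them.
- **Disagreements:** The wrist camera's calibration was about 2 mm off sideways, so I centred the jaws on the cap by finger symmetry instead. In the final top view the dish detector gave two answers 10–30 mm from the earlier dish centre, probably because the gripper was partly in the way. The scene view put the dish where expected.

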